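Line up a keypad panel under the hand punch

TASK

Draw the orange-knobbed stop pin out of the press bed and hang it upright by its collar in the open notch on the bed's side. Then carry the white keypad panel by its cross grip, set it flat on the bed short of the punch head with its blue dot end towards the punch, and let go of it; then slide it along the bed until the middle of the blue dot sits right under the punch tip. Do not knock the punch, and leave the other things on the table where they are.

Things in the scene. Friction and masses are not known exactly. Their poses are not given: they have to be found in the camera images.
- press: Fixed hand press. Origin on the table below the punch tip; z up, -y out of the open throat. Dark red bed 130 wide (x), y -270 to +50 mm, top 50 above the table. Grey column (x -70 to -5) from y=+65. Aluminium head 64 wide over the bed from y=-37 back, underside 115, top 185 above the table; springs and lever above, up to 380. The panel slides in along the press's +y
- punch: Fixed steel punch under the head: 4 mm wide tip pointing down. Origin at the tip, 64 mm above the table (14 above the bed, 6 above a panel lying on it). Widens to 12 dia 14 mm above the tip and to 28 dia 26 mm above it. Axes as the press
- pin: Loose stop pin that stands in the bed's bore at the start, in the panel's way. Steel shank 8 dia reaching 34 below the collar, steel collar 22 dia x 4 thick, orange knob 16 dia x 34 tall on top of the collar. Origin at the middle of the collar's underside, z up the knob. About 60 g
- bore (a point): Mouth centre of the 9.5 mm wide, 40 deep upright bore in the bed's top face, 115 mm in front of the punch (press y=-115); axes as the press
- notch (a point): Where to park the pin: in the slot of the aluminium fork on the bed's +x side, level with the fork's top (50 above the table, as the bed). Slot 11 wide (press y), open at its outer (+x) end, above and below; reaches from 15 mm inside this point to 25 outside. Fork 10 thick. Parked: collar on the fork, shank in the slot. Axes as the press
- panel: Loose white keypad panel with yellow and white keys (2 mm high), plate 90 wide (x) x 170 long (y, from -83 to +87) x 8 thick, plus a 30 wide tongue out to y=-116. Origin on the underside, below the cross grip; z up, +y towards the blue-dot end, -y towards the tail. About 350 g. Lies flat on the table at the start
- blue_dot (a point): Centre of the blue dot (10 dia, in a 20 dia white disc) on the panel's top face, panel x=0, y=+62, z=8
- cross_grip (a point): Middle of the top of the black cross grip, an upright bar 50 long (panel x) x 12 thick (panel y), from the plate's face up to 38 above the panel's underside; for carrying. Too near the dot to pass the punch head with a gripper on it
- tail_tab (a point): Middle of the top of the black tail tab, an upright bar 12 thick (panel x) x 38 long (panel y), up to 38 above the panel's underside, 89 behind the cross grip; for sliding the panel in
- ink_can: Bystander: squat dark steel ink can with black lid, 66 dia x 80 tall; origin on its underside or axis. Leave alone
- screwdriver: Bystander: orange-handled screwdriver lying flat; origin on its underside or axis. Leave alone
- wrench: Bystander: steel open wrench lying flat; origin on its underside or axis. Leave alone
- plug_cup: Bystander: small white plastic cup, 70 dia x 60 tall; origin on its underside or axis. Leave alone
- spare_punch: Bystander: steel spare punch standing on its 32 dia base, 62 tall; origin on its underside or axis. Leave alone
- done_panel: Bystander: finished keypad panel without grips, 90 x 150 x 8, lying flat; origin on its underside or axis. Leave alone

How it is judged:
By the outcome, as a careful person would: the job done as asked, in the order asked, and still so for the second after the job is handed in, with the robot touching nothing.
It also fails if it takes over 64 s, if anything falls off the work surface, if the arm or the gripper's body presses on something with over 40 N, if the wrist force passes 120 N, or if a joint passes its speed limit or range.

ROBOT

A 6-joint arm with a two-finger parallel gripper is mounted at the origin on the work surface. World frame = base frame: x ahead of the robot, y to its left, z up, the work surface at z = 0. Lengths are in m, angles in rad, forces in N, time in s.
With the tool pointing down it reaches from about 0.3 to 0.875 m from the base axis. Payload 4.2 kg.
Tool frame: the origin (TCP) lies at the very end of the fingers, on their centre line; the grasp point (between the pads) lies 19 mm behind it; z points along the fingers, y is the line along which they close (so a half turn about z gives the same grasp; the last joint's range is limited). The gripper opens to 85 mm and grips with 20 to 120 N. Pads are 22 mm wide; open, the fingers measure 114 mm over their backs; the gripper's body (76 mm by 85 mm) begins 54 mm behind the grasp point. The pads swing forward as they close: fully open they stand 13 mm farther back than shut.
Start: joints at [-1.132, 0.32, 1.565, -0, 1.257, -0.02], TCP at [0.255, -0.516, 0.231] pointing down, gripper open.
Joint ranges: [-3.11, 3.11], [-0.84, 2.01], [0.21, 2.61], [-1.34, 4.49], [0.05, 2.63], [-2.56, 2.56]. Speed limits (rad/s): [2.57, 2.57, 3.14, 3.14, 3.14, 3.14].

INTERFACE

Orientations are given as a 3x3 rotation matrix whose columns are the frame's x, y, z axes.
In Python, from workcell import r gives the robot as it stands.
- The arm moves only by the shell command python3 -m jog 'ROWS'. ROWS is JSON, a list of rows, each a list of 3 entries, a list of its own where there are three numbers: the finger opening in cm, from 0 to 8.54, then the shift along the tool's x, y, z in cm, then the turn about the tool's z in degrees. In form: [[jaw, [x, y, z], twist], ...]. A call has 1 to 20 rows; each row is the pose to reach, as a shift and turn from the pose commanded when the call began, along the tool's axes at that moment; what a row does not reach only later rows make up. A row lasts 1/8 s, in which the tool goes at most 62.5 mm and 10.7 degrees, less where a joint would pass 70% of its speed; a pose out of reach is approached as far as the arm can. A call with a gripper value outside its range is refused whole. The fingers move at their own pace and stop on an object; the grip force is fixed at half the most. Time passes only in rows, so rows that repeat a pose let the fingers close. It gives the time, the measured TCP pose, the force, the opening and the grip force at its end, in the units of the state.
- r.observe(): the state, without advancing time (a new reading comes with each control period).
- r.camera(name): name is "side" or "top" or "wrist"; returns a dict with "frame" (384x512x3 uint8, red, green, blue), "z_map" (384x512 float32, m along the optical axis (not along the pixel's ray), 0 where there is no reading), "fx", "fy", "cx", "cy" (pixels), "k1" (the pictures are not rectified: a ray, as slopes to the right and down, at radius r is drawn at 1 + k1 r^2 times it, then the intrinsics apply), "R" (3x3) and "t" (3): a world point X has camera coordinates R X + t. Camera axes: x right, y down, z forward; pixel columns grow to the right and rows downward; lengths in m; the calibration is good to about 2 mm. A picture is of the moment at which its call begins.
- r.sign_off(): hands the job in; it is judged then, once.
The state is a dict: "time_s": time; "q": joint angles; "joint_vel": joint speeds; "joint_efforts": joint torques, N m; "ee_pos": TCP position; "eef_rot": TCP orientation; "ft_force": force on the tool from outside, world axes, zero at the start; "moment": the same for the moment, N m; "opening": opening from 0.0 (shut) to 1.0 (fully open); "grip_force": force on a finger pad.
Only numpy, scipy, OpenCV 4.12 (cv2) and the standard library are available. Lean on these libraries where they do the work, as an engineer would, in place of code of your own. Each camera call takes 0.05 s, during which the arm holds its last target. There are 200 camera calls.

## Working session

There is one attempt and no reset: what is moved stays moved. The work goes in short steps, Python scripts to look and compute and a shell command to move; the robot and the scene stay as the last step left them, time stands still between calls to the robot, and variables do not carry over. Pictures are saved under pics/ and viewed, at most 10 in all, crops included, and the job is handed in when it is done.

```bash
mkdir -p pics; cat > h.py <<'E'
import numpy as np, cv2
from workcell import r
def snap(n,name):
    c=r.camera(n); np.savez(f'/tmp/{name}.npz',**c); cv2.imwrite(f'pics/{name}.png',cv2.cvtColor(c['frame'],cv2.COLOR_RGB2BGR)); return c
def load(name): return dict(np.load(f'/tmp/{name}.npz'))
def ray(c,u,v):
    p=np.array([(u-c['cx'])/c['fx'],(v-c['cy'])/c['fy']]); s=p.copy()
    for _ in range(20): s=p/(1+c['k1']*(s@s))
    return np.array([s[0],s[1],1.])
def atz(c,u,v,z):  # intersect with world plane
    d=c['R'].T@ray(c,u,v); o=-c['R'].T@c['t']; return o+d*(z-o[2])/d[2]
def dep(c,u,v):
    Z=c['z_map'][int(round(v)),int(round(u))]; return c['R'].T@(ray(c,u,v)*Z-c['t'])
E
python3 - <<'E'
from h import *
for n in ('top','side'):
    c=snap(n,n+'0'); print(n,-c['R'].T@c['t'],c['R'][2])
a=[cv2.imread(f'pics/{n}0.png') for n in('top','side')]
cv2.imwrite('pics/top0b.png',cv2.resize(a[0],(800,600),interpolation=cv2.INTER_CUBIC))
cv2.imwrite('pics/side0b.png',cv2.resize(a[1],(800,600),interpolation=cv2.INTER_CUBIC))
o=r.observe(); print(o['ee_pos'],o['eef_rot'],o['time_s'],o['ft_force'])
E
```

```text
top [ 0.26637704 -0.00646688  1.3469239 ] [ 0.1889756  -0.0061466  -0.98196255]
side [0.96176299 0.83781914 0.83791684] [-0.36420211 -0.68754218 -0.62820584]
[ 0.25445675 -0.51516348  0.23057951] [[ 8.96586201e-01  4.42868736e-01 -6.82667545e-04]
 [ 4.42869262e-01 -8.96585086e-01  1.41392766e-03]
 [ 1.41148164e-05 -1.57004050e-03 -9.99998767e-01]] 0.1 [-0.09947512 -0.47979534  0.16700563]
```

View pics/top0b.png

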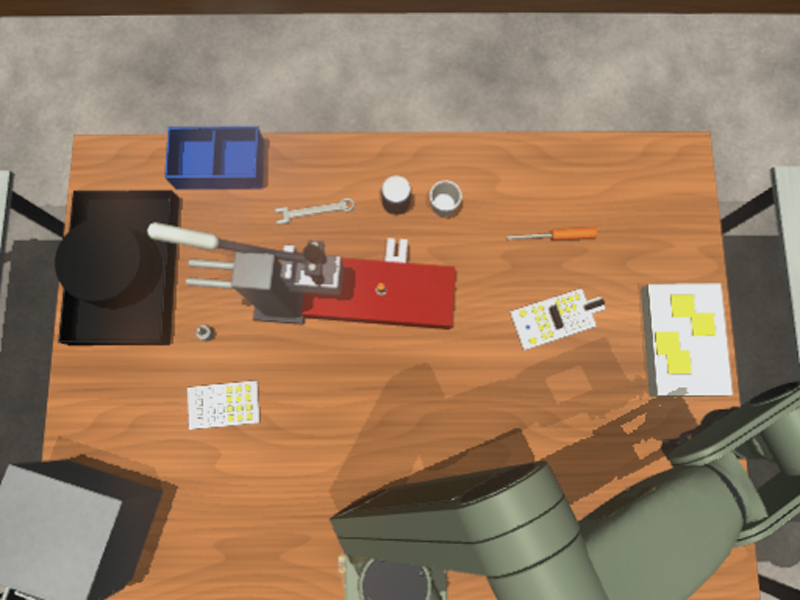

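View pics/side0b.png

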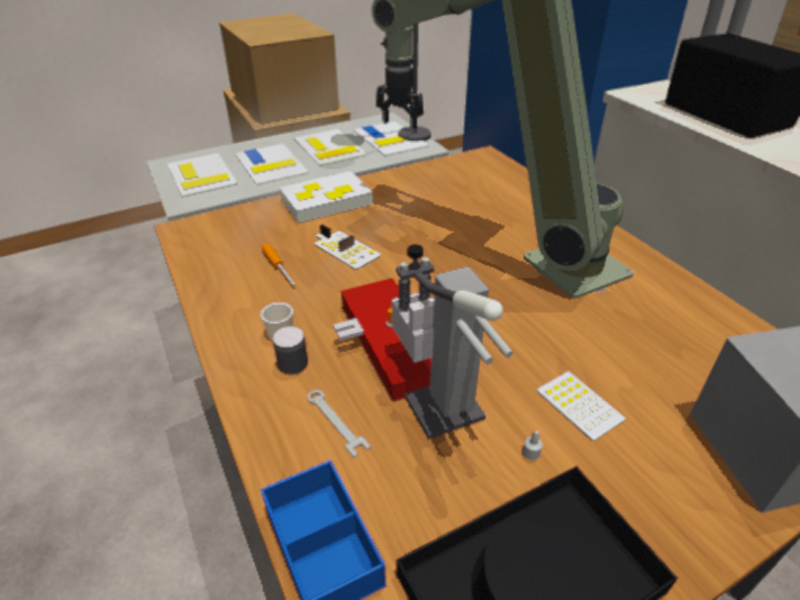

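The top view shows the bed at x 300–455, y 258–327, the pin knob at (381,288), the fork at (397,250), and the panel at about (557,318) with its dot end to the left. The side view shows the arm clear of everything. I'll enlarge the top view.

```bash
python3 - <<'E'
from h import *
c=load('top0'); f=cv2.cvtColor(c['frame'],cv2.COLOR_RGB2BGR)
cv2.imwrite('pics/crop1.png',cv2.resize(f[145:235,190:390],None,fx=4,fy=4,interpolation=cv2.INTER_CUBIC))
hsv=cv2.cvtColor(f,cv2.COLOR_BGR2HSV).astype(int)
P=lambda m,z:np.array([atz(c,u,v,z)[:2] for v,u in zip(*np.nonzero(m))])
V,U=np.mgrid[:384,:512]
H=np.zeros((384,512))
for v in range(130,240):
    for u in range(180,400): H[v,u]=dep(c,u,v)[2]
np.save('/tmp/H.npy',H)
red=((hsv[...,0]<5)|(hsv[...,0]>175))&(hsv[...,1]>180)&(abs(H-.05)<.006)&(U>180)
p=P(red,.05); print('bed n',len(p)); 
rc=cv2.minAreaRect((p*1000).astype(np.float32)); print(rc); print(cv2.boxPoints(rc))
pan=(H>.004)&(H<.016)&(U>320)&(U<390)&(V>180)&(V<228); p=P(pan,.008); print(len(p),cv2.minAreaRect((p*1000).astype(np.float32)))
gr=(H>.03)&(H<.05)&(U>320)&(U<395)&(V>180)&(V<228)
n,l,s,ce=cv2.connectedComponentsWithStats(gr.astype(np.uint8))
for i in range(1,n):
    q=P(l==i,.038); print('grip',len(q),q.mean(0),cv2.minAreaRect((q*1000).astype(np.float32)),ce[i], np.median(H[l==i]))
bl=(hsv[...,0]>100)&(hsv[...,0]<130)&(hsv[...,1]>90)&(U>320)&(U<350)&(V>190)&(V<225)
q=P(bl,.008); print('blue',len(q),q.mean(0))
kn=(H>.075)&(H<.1)&(U>232)&(U<255)&(V>172)&(V<195);q=P(kn,.088);print('knob',len(q),q.mean(0),np.median(H[kn]))
fk=(H>.04)&(H<.06)&(U>244)&(U<265)&(V>148)&(V<168);q=P(fk,.05)*1000;print('fork',len(q),cv2.minAreaRect(q.astype(np.float32)),)
E
```

```text
bed n 2486
((557.4041137695312, 29.880599975585938), (313.4279479980469, 128.1702117919922), 84.93424987792969)
[[ 479.73166 -120.56261]
 [ 607.40125 -131.8799 ]
 [ 635.07654  180.3238 ]
 [ 507.40698  191.6411 ]]
1344 ((500.7445983886719, -355.80084228515625), (238.94874572753906, 160.2438201904297), 89.5121078491211)
grip 43 [ 0.5292151  -0.43462883] ((529.3191528320312, -434.56756591796875), (11.734773635864258, 39.22063064575195), 17.91153335571289) [380.58139535 193.6744186 ] 0.0382600760690649
grip 62 [ 0.50235596 -0.34893219] ((502.1748352050781, -348.89288330078125), (48.88414764404297, 14.020294189453125), 18.646656036376953) [355.70967742 201.70967742] 0.03801852066469062
blue 2 [ 0.48290122 -0.29296309]
knob 21 [0.55775027 0.02741666] 0.08759987564569763
fork 164 ((645.9592895507812, -4.2277374267578125), (44.59561538696289, 54.84510803222656), 82.19207763671875)
```

View pics/crop1.png

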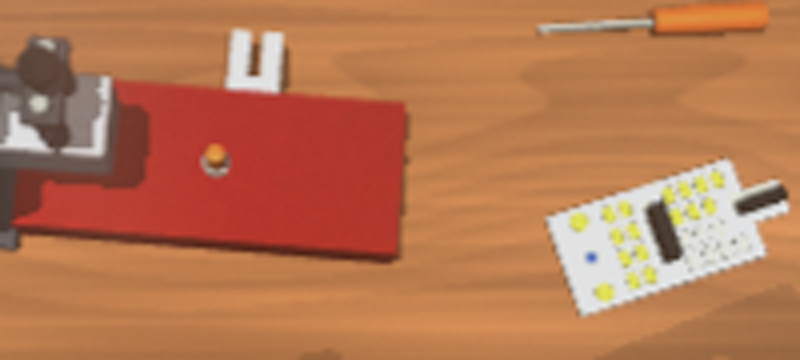

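The crop shows the pin at (215,158), the slot centre at about (256,50), the dot at (591,257), the cross grip at (664,232) and the tail tab at (762,197). The numbers agree: predicted bore (557,27) against measured knob (558,27), and grip spacing 90 against 89. Next I move above the pin, aligned with the press axes (yaw −5.07°), and look with the wrist camera.

```bash
python3 -m jog '[[8.5,[10,-7,0],6],[8.5,[20,-14,0],12],[8.5,[30,-21,0],18],[8.5,[40,-28,2],24],[8.5,[51.2,-35.2,4],31.4],[8.5,[51.2,-35.2,4],31.4],[8.5,[51.2,-35.2,4],31.4],[8.5,[51.2,-35.2,4],31.4],[8.5,[51.2,-35.2,4],31.4],[8.5,[51.2,-35.2,4],31.4],[8.5,[51.2,-35.2,4],31.4],[8.5,[51.2,-35.2,4],31.4],[8.5,[51.2,-35.2,4],31.4],[8.5,[51.2,-35.2,4],31.4]]'
python3 - <<'E'
from h import *
c=snap('wrist','w1'); o=r.observe(); print(o['ee_pos'],o['eef_rot'][:,0],o['time_s']); print(-c['R'].T@c['t'],c['R'])
cv2.imwrite('pics/w1b.png',cv2.resize(cv2.imread('pics/w1.png'),(800,600)))
E
```

```text
time_s: 1.85
ee_pos: [0.5574, 0.0256, 0.1916]
eef_rot: [[0.996, -0.091, 0.0], [-0.091, -0.996, -0.0], [0.0, 0.0, -1.0]]
ft_force: [-0.2, -1.0, -0.7]
opening: 0.994
grip_force: 0.0
[0.55750821 0.02571838 0.19164514] [ 9.95865392e-01 -9.08402545e-02  4.12151896e-04] 1.9
[0.63549903 0.0185608  0.33543304] [[-0.09044833 -0.99590024 -0.0013449 ]
 [-0.94791648  0.08567612  0.30677998]
 [-0.30540703  0.02902259 -0.95177951]]
```

View pics/w1b.png

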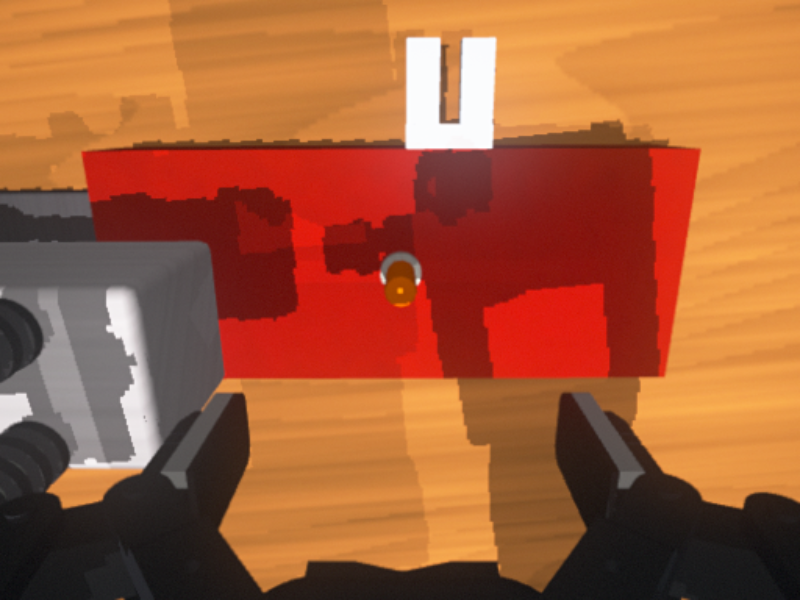

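The wrist view shows the knob top at (401,290), the slot between x 441 and 461 and y 38 to 124, and the bed's front corners at (698,150) and (665,377).

```bash
python3 - <<'E'
from h import *
c=load('w1'); k=1.5625; A=lambda u,v,z:atz(c,(u+.5)/k-.5,(v+.5)/k-.5,z)*1000
print('knob',A(401,290,.088)); 
for u,v in [(441,40),(461,40),(441,124),(461,124),(406,40),(495,40),(406,146),(495,146),(698,150),(665,377),(83,151)]: print((u,v),A(u,v,.05).round(1))
f=cv2.cvtColor(c['frame'],cv2.COLOR_RGB2HSV).astype(int)
m=(f[...,0]>5)&(f[...,0]<18)&(f[...,1]>180)&(np.mgrid[:384,:512][1]>235)&(np.mgrid[:384,:512][1]<280)
m[:160]=0; m[200:]=0; v,u=np.nonzero(m); H=np.array([dep(c,a,b) for a,b in zip(u,v)])*1000; t=H[:,2]>82; print(len(v),'knobtop',H[t].mean(0),t.sum(), np.ptp(H[t],axis=0))
g=c['frame'].astype(int)
for row in (40,55,70): print(row,g[row,255:322,1])
E
```

```text
knob [558.29873735  26.45044615  88.        ]
(441, 40) [671.6  -3.3  50. ]
(461, 40) [670.8 -13.   50. ]
(441, 124) [ 6.325e+02 -6.000e-01  5.000e+01]
(461, 124) [631.6 -10.7  50. ]
(406, 40) [673.2  13.6  50. ]
(495, 40) [669.3 -29.5  50. ]
(406, 146) [623.4  18.   50. ]
(495, 146) [619.3 -27.5  50. ]
(698, 150) [ 608.3 -132.4   50. ]
(665, 377) [ 478.8 -122.8   50. ]
(83, 151) [636.7 185.2  50. ]
482 knobtop [559.05141655  26.62906133  89.434998  ] 345 [ 84.93099397  15.82423484 253.35776072]
40 [132 132 130 130 151 228 254 252 252 252 252 251 252 252 252 252 252 252
 252 252 252 252 252 252 253 251 203 101  81  76 106 133 132 132 132 131
 131 132 130 122 199 250 253 252 252 252 252 252 252 252 252 252 252 252
 251 251 252 252 252 252 253 234 182 165 164 164 164]
55 [127 126 128 132 156 229 254 252 252 252 252 252 252 252 252 252 252 252
 252 252 252 252 252 252 254 247 176 101  85  85  87 119 142 145 145 143
 143 143 133 147 235 254 252 252 252 252 252 252 252 252 252 252 252 252
 252 252 252 252 252 253 245 201 163 161 163 164 162]
70 [134 135 134 133 154 229 255 253 252 252 252 252 252 252 252 252 252 252
 252 252 252 252 252 253 255 244 135  85  86  89 115 138 138 140 139 139
 139 138 131 170 243 254 252 252 252 252 252 252 252 252 252 252 252 252
 252 252 252 252 252 250 217 163 158 158 161 161 161]
```

```bash
python3 -m jog '[[5,[0.05,-0.12,5],0],[5,[0.05,-0.12,10],0],[5,[0.05,-0.12,13],0],[5,[0.05,-0.12,13],0],[5,[0.05,-0.12,13],0],[1,[0.05,-0.12,13],0],[1,[0.05,-0.12,13],0],[1,[0.05,-0.12,13],0],[1,[0.05,-0.12,13],0],[1,[0.05,-0.12,13],0],[1,[0.05,-0.12,13],0],[1,[0.05,-0.12,13],0]]'
```

```text
time_s: 3.4
ee_pos: [0.5592, 0.0276, 0.0627]
eef_rot: [[0.996, -0.089, 0.002], [-0.089, -0.996, -0.001], [0.003, 0.0, -1.0]]
ft_force: [-0.1, -1.8, 6.0]
opening: 0.164
grip_force: 58.4
```

```bash
python3 -m jog '[[1,[0,0,-2],0],[1,[0,0,-4.5],0],[1,[0,0,-4.5],0],[1,[3,0.8,-4.5],0],[1,[6,1.6,-4.5],0],[1,[9.1,2.5,-4.5],0],[1,[9.1,2.5,-4.5],0],[1,[9.1,2.5,-4.5],0],[1,[9.1,2.5,-4.5],0]]'
python3 - <<'E'
from h import *
c=snap('wrist','w2'); i=cv2.imread('pics/w2.png')
cv2.imwrite('pics/w2b.png',cv2.resize(i[120:300,170:370],None,fx=3,fy=3,interpolation=cv2.INTER_CUBIC))
E
```

```text
time_s: 4.53
ee_pos: [0.6457, -0.0047, 0.1059]
eef_rot: [[0.996, -0.089, -0.002], [-0.089, -0.996, 0.0], [-0.002, 0.0, -1.0]]
ft_force: [0.1, -0.8, -1.2]
opening: 0.161
grip_force: 58.8
```

View pics/w2b.png

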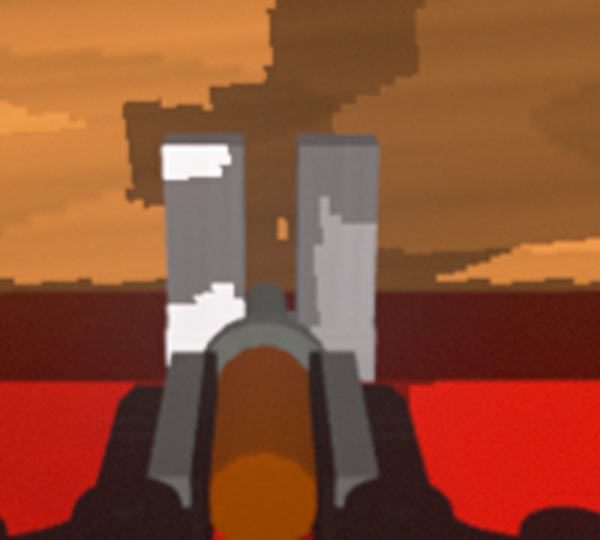

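Pin is held, with the shank tip at about crop (266,300) and the slot between x 245 and 298, centre about 271. I'll compute the offset.

```bash
python3 - <<'E'
from h import *
c=load('w2'); A=lambda u,v,z:atz(c,(u+.5)/3-.5+170,(v+.5)/3-.5+120,z)*1000
o=r.observe(); R=o['eef_rot']; p=o['ee_pos']*1000
T=lambda X:(R.T@(X-p)).round(1)
for n,u,v,z in [('tipL',248,300,.060),('tipR',286,300,.060),('tipfar',266,285,.060),('collarL',207,345,.098),('collarR',325,345,.098),('sL',245,140,.05),('sR',298,140,.05),('sL',245,280,.05),('sR',298,280,.05),('kL',212,500,.132),('kR',318,500,.132),('forkL in',167,366,.05),('forkR in',376,380,.05),('fo',162,145,.05),('fo',378,145,.05)]: print(n,A(u,v,z).round(1),T(A(u,v,z)))
E
```

```text
tipL [643.3  -1.2  60. ] [-2.8 -3.2 46.1]
tipR [642.7  -8.8  60. ] [-2.8  4.4 46.1]
tipfar [646.2  -5.1  60. ] [ 0.4  0.4 46.1]
collarL [652.3   4.   98. ] [ 5.6 -9.2  8.1]
collarR [650.6 -14.9  98. ] [5.6 9.8 8.1]
sL [673.5  -3.3  50. ] [27.5 -3.8 56.1]
sR [672.6 -13.8  50. ] [27.5  6.7 56.1]
sL [ 6.436e+02 -5.000e-01  5.000e+01] [-2.6 -4.  56.1]
sR [642.7 -11.5  50. ] [-2.5  7.1 56.1]
kL [645.9   2.3 132. ] [ -0.7  -6.9 -25.9]
kR [644.6 -11.7 132. ] [ -0.6   7.1 -25.9]
forkL in [625.3  18.   50. ] [-22.4 -20.8  56.2]
forkR in [618.1 -26.4  50. ] [-25.7  24.1  56.2]
fo [674.   13.3  50. ] [ 26.4 -20.4  56.1]
fo [670.2 -29.6  50. ] [26.5 22.7 56.1]
```

```bash
python3 -m jog '[[1,[0.3,0.1,0],0],[1,[0.3,0.1,0],0],[1,[0.3,0.1,0.5],0],[1,[0.3,0.1,1],0],[1,[0.3,0.1,1.5],0],[1,[0.3,0.1,2],0],[1,[0.3,0.1,2.5],0],[1,[0.3,0.1,3],0],[1,[0.3,0.1,3.5],0],[1,[0.3,0.1,4],0],[1,[0.3,0.1,4.3],0],[1,[0.3,0.1,4.4],0],[1,[0.3,0.1,4.4],0],[1,[0.3,0.1,4.4],0]]'
```

```text
time_s: 6.32
ee_pos: [0.6497, -0.0064, 0.0628]
eef_rot: [[0.996, -0.089, 0.0], [-0.089, -0.996, -0.0], [0.0, 0.0, -1.0]]
ft_force: [-0.1, 0.2, 4.4]
opening: 0.164
grip_force: 59.5
```

```bash
python3 -m jog '[[1.8,[0,0,0],0],[2.5,[0,0,0],0],[4,[0,0,0],0],[4,[0,0,0],0],[4,[0,0,0],0],[4,[0,0,-2],0],[4,[0,0,-6],0],[4,[0,0,-12],0],[4,[0,0,-12],0],[4,[0,0,-12],0]]'
python3 - <<'E'
from h import *
c=snap('wrist','w3'); i=cv2.imread('pics/w3.png')
cv2.imwrite('pics/w3b.png',cv2.resize(i[100:280,170:370],None,fx=3,fy=3,interpolation=cv2.INTER_CUBIC))
E
```

```text
time_s: 7.58
ee_pos: [0.6493, -0.0063, 0.1821]
eef_rot: [[0.996, -0.089, -0.0], [-0.089, -0.996, -0.0], [-0.0, 0.0, -1.0]]
ft_force: [-0.2, -0.3, -0.8]
opening: 0.473
grip_force: 0.0
```

View pics/w3b.png

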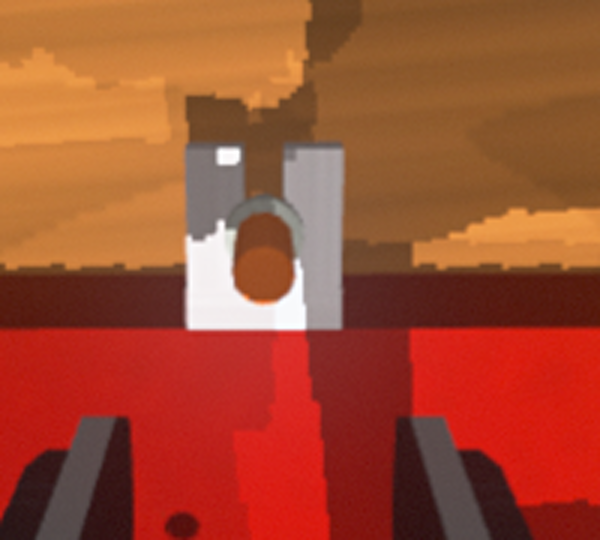

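The pin hangs upright, with its collar on the fork at crop (263,215) and the shank in the slot; the bore is empty at (182,524). Next is the panel.

```bash
python3 -m jog '[[5,[-2,6,0],0],[5,[-4,12,0],-5],[5,[-6,18,0],-10],[5,[-8,24,0],-15],[5,[-10,30,0],-20],[5,[-11.6,35.4,2],-22.5],[5,[-11.6,35.4,2],-22.5],[5,[-11.6,35.4,2],-22.5],[5,[-11.6,35.4,2],-22.5],[5,[-11.6,35.4,2],-22.5]]'
python3 - <<'E'
from h import *
c=snap('wrist','w4'); cv2.imwrite('pics/w4b.png',cv2.resize(cv2.imread('pics/w4.png'),(800,600)))
E
```

```text
time_s: 8.88
ee_pos: [0.5034, -0.3474, 0.1626]
eef_rot: [[0.954, 0.301, 0.0], [0.301, -0.954, -0.0], [0.0, 0.0, -1.0]]
ft_force: [0.3, 0.0, -0.2]
opening: 0.585
grip_force: 0.0
```

View pics/w4b.png

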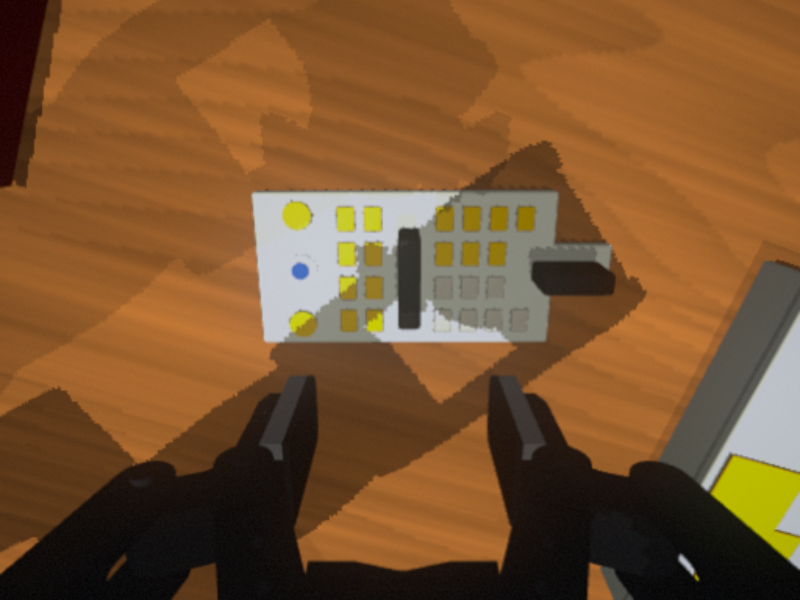

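The wrist view shows the dot at (300,271), plate corners at (253,191), (556,191), (547,342) and (266,342), and the grip at (409,~285).

```bash
cat >> h.py <<'E'
def fit(Pw,Pl): # 2D rigid fit local->world, mm
    Pw=np.array(Pw,float);Pl=np.array(Pl,float);a=Pw-Pw.mean(0);b=Pl-Pl.mean(0)
    th=np.arctan2((b[:,0]*a[:,1]-b[:,1]*a[:,0]).sum(),(a*b).sum());R=np.array([[np.cos(th),-np.sin(th)],[np.sin(th),np.cos(th)]])
    t=Pw.mean(0)-R@Pl.mean(0); return np.degrees(th),t,np.linalg.norm(Pw-(Pl@R.T+t),axis=1)
def A8(c,u,v,z): return atz(c,(u+.5)/1.5625-.5,(v+.5)/1.5625-.5,z)*1000
E
python3 - <<'E'
from h import *
c=load('w4'); px=[(253,191),(556,191),(547,342),(266,342),(300.5,271)]
W=[A8(c,u,v,.008)[:2] for u,v in px]; L=[(45,87),(45,-83),(-45,-83),(-45,87),(0,62)]
th,t,e=fit(W,L); print(np.round(W,1),th,t,e)
o=r.observe();R=o['eef_rot'];d=R.T@(np.array([*t,0])-o['ee_pos']*1000);print(d,np.degrees(np.arctan2(R[1,0],R[0,0])))
E
```

```text
[[ 518.7 -255.8]
 [ 569.  -415. ]
 [ 484.  -444.3]
 [ 433.  -283.2]
 [ 482.3 -292.1]] 17.77632970139853 [ 501.68562512 -351.41487307] [1.24058729 1.95094729 0.18398833 1.13650103 0.54581237]
[ -2.76279751   3.12084187 162.63995691] 17.489031095005025
```

```bash
python3 -m jog '[[5,[-0.25,0.28,5],-0.3],[5,[-0.25,0.28,10],-0.3],[5,[-0.25,0.28,13],-0.3],[5,[-0.25,0.28,14.9],-0.3],[5,[-0.25,0.28,14.9],-0.3],[5,[-0.25,0.28,14.9],-0.3],[0.5,[-0.25,0.28,14.9],-0.3],[0.5,[-0.25,0.28,14.9],-0.3],[0.5,[-0.25,0.28,14.9],-0.3],[0.5,[-0.25,0.28,14.9],-0.3],[0.5,[-0.25,0.28,14.9],-0.3],[0.5,[-0.25,0.28,14.9],-0.3],[0.5,[-0.25,0.28,14.9],-0.3],[0.5,[-0.25,0.28,14.9],-0.3]]'
```

```text
time_s: 10.68
ee_pos: [0.5016, -0.3523, 0.0144]
eef_rot: [[0.953, 0.304, 0.001], [0.304, -0.953, -0.001], [0.001, 0.001, -1.0]]
ft_force: [-0.6, 1.6, 6.7]
opening: 0.125
grip_force: 61.7
```

```bash
python3 -m jog '[[0.5,[0,0,-3],0],[0.5,[0,0,-6],0],[0.5,[0,0,-9],0],[0.5,[0,0,-9],0],[0.5,[2,-4,-9],5],[0.5,[4,-8,-9],10],[0.5,[6,-12,-9],15],[0.5,[8,-16,-9],20],[0.5,[10,-20,-9],22.8],[0.5,[12,-24,-9],22.8],[0.5,[14,-28,-9],22.8],[0.5,[15,-30,-9],22.8],[0.5,[15.8,-32.1,-9],22.8],[0.5,[15.8,-32.1,-9],22.8],[0.5,[15.8,-32.1,-9],22.8],[0.5,[15.8,-32.1,-9],22.8]]'
python3 - <<'E'
from h import *
c=snap('wrist','w5'); cv2.imwrite('pics/w5b.png',cv2.resize(cv2.imread('pics/w5.png'),(800,600)))
E
```

```text
time_s: 12.68
ee_pos: [0.5537, 0.001, 0.1028]
eef_rot: [[0.996, -0.09, -0.001], [-0.09, -0.996, -0.0], [-0.001, 0.0, -1.0]]
ft_force: [0.7, 0.0, -3.1]
opening: 0.125
grip_force: 60.3
```

View pics/w5b.png

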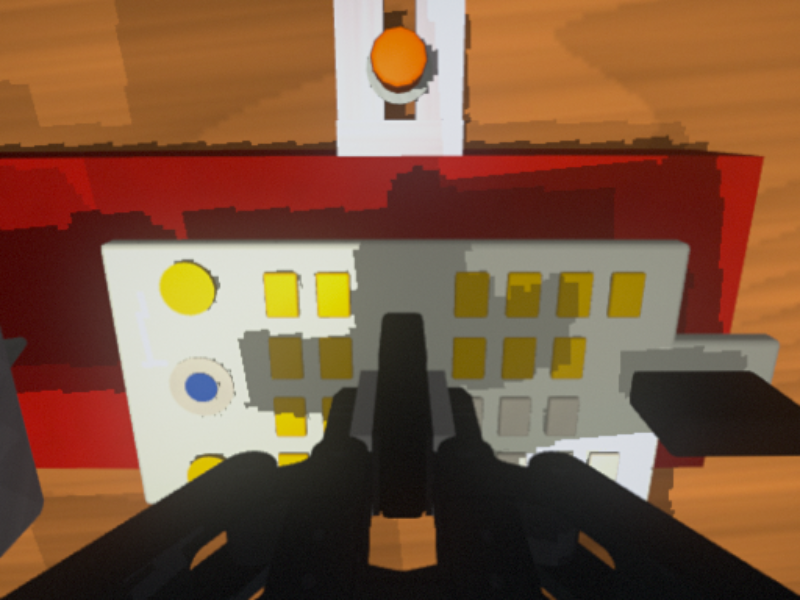

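The panel is held level with its dot end towards the head; the dot is at (201,387). Checking alignment, then lowering.

```bash
python3 - <<'E'
from h import *
c=load('w5'); z=.0965
d=A8(c,201,387,z);a=A8(c,103,243,z);b=A8(c,688,243,z);e=A8(c,762,156,.05);f=A8(c,5,153,.05)
o=np.array([567.4,141.5]);y=np.array([.0887,.996]);x=np.array([.996,-.0887])
for n,p in zip('dot cornA cornB bedfr bedback'.split(),(d,a,b,e,f)): print(n,p.round(1),'press',((p[:2]-o)@x).round(1),((p[:2]-o)@y).round(1))
print(np.linalg.norm(a-b)); g=a-b; print('panel yaw',-np.degrees(np.arctan2(g[0],g[1])),'bed yaw',-np.degrees(np.arctan2(*(f-e)[:2])))
E
```

```text
dot [559.   63.9  96.5] press -1.5 -78.1
cornA [606.7  82.7  96.5] press 44.4 -55.1
cornB [591.7 -84.3  96.5] press 44.3 -222.7
bedfr [ 609.1 -133.2   50. ] press 65.9 -269.9
bedback [634.6 137.4  50. ] press 67.3 1.9
167.6437400921843
panel yaw -5.124565745470749 bed yaw -5.37834696878962
```

```bash
python3 -m jog '[[0.5,[0.1,0,1],0],[0.5,[0.1,0,2],0],[0.5,[0.1,0,3],0],[0.5,[0.1,0,3.4],0],[0.5,[0.1,0,3.6],0],[0.5,[0.1,0,3.8],0],[0.5,[0.1,0,3.9],0],[0.5,[0.1,0,3.9],0],[0.5,[0.1,0,3.9],0]]'
```

```text
time_s: 13.85
ee_pos: [0.5552, 0.0017, 0.0645]
eef_rot: [[0.996, -0.089, 0.0], [-0.089, -0.996, -0.0], [0.0, 0.0, -1.0]]
ft_force: [0.2, -0.1, -3.1]
opening: 0.124
grip_force: 60.3
```

```bash
python3 -m jog '[[0.5,[0,0,0.1],0],[0.5,[0,0,0.15],0],[0.5,[0,0,0.15],0]]'
```

```text
time_s: 14.22
ee_pos: [0.5553, 0.0018, 0.0644]
eef_rot: [[0.996, -0.089, 0.001], [-0.089, -0.996, -0.0], [0.001, -0.0, -1.0]]
ft_force: [-2.8, 0.0, 7.1]
opening: 0.129
grip_force: 61.9
```

```bash
python3 -m jog '[[1.5,[0,0,-0.1],0],[2.5,[0,0,-0.1],0],[3.5,[0,0,-0.1],0],[4,[0,0,-0.1],0],[4,[0,0,-0.1],0],[4,[0,0,-3],0],[4,[0,0,-8],0],[4,[0,3,-8],-10],[4,[0,6,-8],-20],[4,[0,9,-8],-30],[4,[0,9.5,-8],-40],[4,[0,9.5,-8],-50],[4,[0,9.5,-8],-60],[4,[0,9.5,-8],-70],[4,[0,9.5,-8],-80],[4,[0,9.5,-8],-90],[4,[0,9.5,-8],-90],[4,[0,9.5,-8],-90],[4,[0,9.5,-8],-90]]'
python3 - <<'E'
from h import *
c=snap('wrist','w6'); cv2.imwrite('pics/w6b.png',cv2.resize(cv2.imread('pics/w6.png'),(800,600)))
E
```

```text
time_s: 16.6
ee_pos: [0.5466, -0.0929, 0.1428]
eef_rot: [[0.09, 0.996, 0.0], [0.996, -0.09, -0.0], [-0.0, 0.0, -1.0]]
ft_force: [-0.0, 0.3, -0.5]
opening: 0.469
grip_force: 0.0
```

View pics/w6b.png

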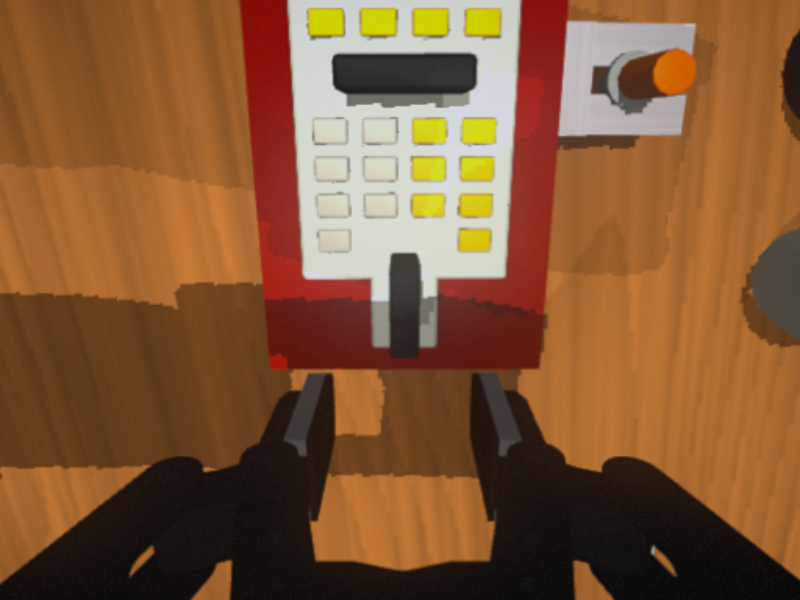

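The panel lies flat and parallel on the bed. Its tail plate corners are at (303,278) and (505,278), the tongue end at (373–436,347), and the bed front corners at (272,368) and (540,368).

```bash
python3 - <<'E'
from h import *
c=load('w6'); ob=r.observe();R=ob['eef_rot'];q=ob['ee_pos']*1000
W=[A8(c,u,v,.058)[:2] for u,v in [(303,278),(505,278),(373,347),(436,347)]]
th,t,e=fit(W,[(-45,-83),(45,-83),(-15,-116),(15,-116)]);print(th,t,e)
o=np.array([567.4,141.5]);y=np.array([.0887,.996]);x=np.array([.996,-.0887])
C=np.cos(np.radians(th));S=np.sin(np.radians(th));Rp=np.array([[C,-S],[S,C]])
P=lambda p:np.round([(p-o)@x,(p-o)@y],1)
print('origin',P(t),'dot',P(t+Rp@[0,62]),'tab',P(t+Rp@[0,-89]))
tab=t+Rp@[0,-93]; print('tool shift to tab-4',R.T@(np.array([*tab,0])-q))
for u,v in [(272,368),(540,368)]: print('bedcorner',P(A8(c,u,v,.05)[:2]))
E
```

```text
-5.038454470660449 [555.82348122   2.56903877] [0.22446818 0.40587995 0.58181496 0.37706917]
origin [   0.8 -139.4] dot [  0.7 -77.4] tab [   0.9 -228.4]
tool shift to tab-4 [  2.92932119   0.77750938 142.7946238 ]
bedcorner [ -63.2 -269.9]
bedcorner [  66.6 -270. ]
```

```bash
python3 - <<'E'
from h import *
c=load('w3');A=lambda u,v,z:atz(c,(u+.5)/3-.5+170,(v+.5)/3-.5+100,z)*1000
o=np.array([567.4,141.5]);y=np.array([.0887,.996]);x=np.array([.996,-.0887])
for n,p in (('bore',A(182,524,.05)),('edge',A(182,328,.05)),('edge2',A(500,328,.05))): print(n,((p[:2]-o)@x).round(1),((p[:2]-o)@y).round(1))
E
python3 -m jog '[[4,[0.3,0.1,3],0],[4,[0.3,0.1,6],0],[4,[0.3,0.1,7.8],0],[4,[0.3,0.1,7.8],0],[4,[0.3,0.1,7.8],0],[0.5,[0.3,0.1,7.8],0],[0.5,[0.3,0.1,7.8],0],[0.5,[0.3,0.1,7.8],0],[0.5,[0.3,0.1,7.8],0],[0.5,[0.3,0.1,7.8],0],[0.5,[0.3,0.1,7.8],0],[0.5,[0.3,0.1,7.8],0]]'
```

```text
bore 0.8 -114.9
edge 65.2 -116.4
edge2 65.3 -207.6
time_s: 18.15
ee_pos: [0.5485, -0.0901, 0.0659]
eef_rot: [[0.089, 0.996, 0.002], [0.996, -0.089, -0.001], [-0.0, 0.002, -1.0]]
ft_force: [0.1, -0.3, 5.8]
opening: 0.128
grip_force: 61.7
```

```bash
python3 -m jog '[[0.5,[0.5,0,0],0],[0.5,[1.2,0,0],0],[0.5,[2,0,0],0],[0.5,[3,0,0],0],[0.5,[4,0,0],0],[0.5,[5,0.03,0],0],[0.5,[6,0.05,0],0],[0.5,[6.5,0.05,0],0],[0.5,[7,0.05,0],0],[0.5,[7,0.05,0],0],[0.5,[7,0.05,0],0]]'
python3 - <<'E'
from h import *
snap('top','t7'); c=snap('wrist','w7'); cv2.imwrite('pics/w7b.png',cv2.resize(cv2.imread('pics/w7.png'),(800,600)))
E
```

```text
time_s: 19.52
ee_pos: [0.5555, -0.0209, 0.0659]
eef_rot: [[0.089, 0.996, 0.002], [0.996, -0.089, -0.001], [-0.001, 0.002, -1.0]]
ft_force: [-0.9, -2.6, 5.3]
opening: 0.129
grip_force: 61.7
```

View pics/w7b.png

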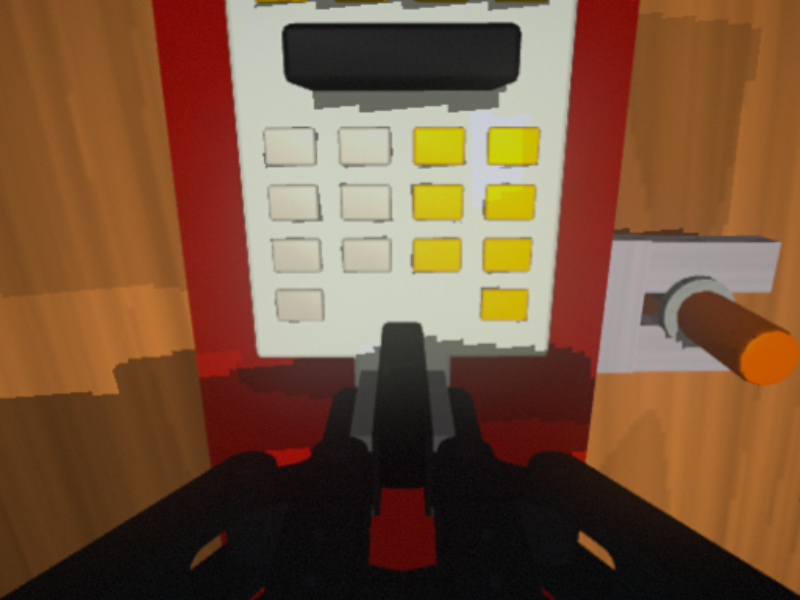

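The plate's tail corners are at (257,356) and (549,355). Bed edges run (155,0)–(210,460) and (638,0)–(587,455), and the fork slot is at y≈308.

```bash
python3 - <<'E'
from h import *
c=load('w7');o=np.array([567.4,141.5]);y=np.array([.0887,.996]);x=np.array([.996,-.0887])
P=lambda u,v,z:np.round([(A8(c,u,v,z)[:2]-o)@x,(A8(c,u,v,z)[:2]-o)@y],1)
for n,u,v,z in [('pl',257,356,.058),('pr',549,355,.058),('pl top',228,3,.058),('pr top',577,3,.058),('bl',197.6,356,.05),('br',598,356,.05),('bl0',155,3,.05),('br0',638,3,.05),('forkfront',600,372,.05),('forkback',612,238,.05),('slot',645,293,.05),('slot',643,325,.05)]: print(n,P(u,v,z))
c=load('t7');f=cv2.cvtColor(c['frame'],cv2.COLOR_RGB2HSV).astype(int);g=c['frame'].astype(int)
# top view: cross grip top, z=.088
pts=[]
for v in range(165,205):
  for u in range(215,262):
    X=dep(c,u,v)
    if abs(X[2]-.088)<.006 and g[v,u].max()<90: pts.append(atz(c,u,v,.088)[:2]*1000)
pts=np.array(pts,np.float32);print(len(pts))
if len(pts):
    rc=cv2.minAreaRect(pts);print(rc,((np.array(rc[0])-o)@x),((np.array(rc[0])-o)@y))
E
```

```text
pl [ -42.2 -152.8]
pr [  47.8 -152.5]
pl top [-41.8 -55. ]
pr top [ 47. -55.]
bl [ -63.9 -156.5]
br [  66.2 -156.4]
bl0 [-63.9 -53.3]
br0 [ 65.8 -53.2]
forkfront [  67.5 -162.2]
forkback [  66.1 -117.5]
slot [  78.6 -135. ]
slot [  79.5 -145.7]
36
((563.0877685546875, 70.76295471191406), (7.77305793762207, 43.97679901123047), 84.71572875976562) 1.9793933975219957 -70.8365920361328
```

```bash
python3 -m jog '[[0.5,[0.3,-0.08,0],0],[0.5,[0.6,-0.16,0],0],[0.5,[0.76,-0.16,0],0],[0.5,[0.76,-0.16,0],0],[0.5,[0.76,-0.16,0],0],[1.5,[0.76,-0.16,-0.05],0],[2.5,[0.76,-0.16,-0.05],0],[4,[0.76,-0.16,-0.05],0],[4,[0.76,-0.16,-0.05],0],[4,[0.76,-0.16,-0.05],0],[4,[0.76,-0.16,-3],0],[4,[0.76,-0.16,-5],0],[4,[0.76,-0.16,-5],0]]'
python3 - <<'E'
from h import *
o=np.array([567.4,141.5]);y=np.array([.0887,.996]);x=np.array([.996,-.0887])
ob=r.observe();p=ob['ee_pos'][:2]*1000-o;print('tcp press',p@x,p@y,ob['q'])
E
```

```text
time_s: 21.25
ee_pos: [0.5548, -0.0126, 0.1162]
eef_rot: [[0.089, 0.996, 0.004], [0.996, -0.089, -0.0], [0.0, 0.004, -1.0]]
ft_force: [0.1, 0.3, -0.3]
opening: 0.469
grip_force: 0.0
tcp press 1.1226035498271258 -154.63071785970885 [-4.34583629e-02  3.84982392e-01  1.77998298e+00 -5.55754508e-05
  9.72998688e-01  4.58323053e-02]
```

```bash
python3 -m jog '[[0.5,[0,1,0],10],[0.5,[0,2,0],20],[0.5,[0,3.5,0],30],[0.5,[0,3.5,0],40],[0.5,[0,3.5,0],50],[0.5,[0,3.5,0],60],[0.5,[0,3.5,0],70],[0.5,[0,3.5,0],80],[0.5,[0,3.5,0],90],[0.5,[0,3.5,0],90],[0.5,[2.5,3.5,0],90],[0.5,[5.3,3.5,0],90],[0.5,[5.3,3.5,0],90],[0.5,[5.3,3.5,2.5],90],[0.5,[5.3,3.5,2.5],90],[0.5,[5.3,3.5,2.5],90]]'
cat > chk.py <<'E'
from h import *
import sys
c=snap('wrist',sys.argv[1]);o=np.array([567.4,141.5]);y=np.array([.0887,.996]);x=np.array([.996,-.0887])
f=cv2.cvtColor(c['frame'],cv2.COLOR_RGB2HSV).astype(int);print(c['fx'],c['cx'],c['cy'])
m=(f[...,0]>100)&(f[...,0]<130)&(f[...,1]>100)&(f[...,2]>25)
n,l,s,ce=cv2.connectedComponentsWithStats(m.astype(np.uint8))
for i in range(1,n):
    if s[i,4]>15:
        p=atz(c,*ce[i],.058)[:2]*1000-o;print('blue',s[i],ce[i].round(1),p@x,p@y)
Q=[]
for v in range(384):
    for u in range(300):
        if c['z_map'][v,u]>0:
            X=dep(c,u,v)*1000;p=X[:2]-o;a,b=p@x,p@y
            if abs(a)<22 and abs(b)<22 and 61<X[2]<113: Q.append((u,v,a,b,X[2]))
Q=np.array(Q);print(len(Q))
for z0 in range(61,105,4):
    k=Q[(Q[:,4]>=z0)&(Q[:,4]<z0+4)] if len(Q) else []
    if len(k): print(z0,len(k),k.min(0).round(1),k.max(0).round(1))
for w in [(0,0,64),(0,0,58)]:
    X=np.array([*(o+x*w[0]+y*w[1]),w[2]])/1000;Y=c['R']@X+c['t'];q=Y[:2]/Y[2];q=q*(1+c['k1']*(q@q));print('proj',q*[c['fx'],c['fy']]+[c['cx'],c['cy']])
E
python3 chk.py w8
```

```text
time_s: 23.25
ee_pos: [0.5935, 0.0365, 0.0901]
eef_rot: [[0.996, -0.089, 0.0], [-0.089, -0.996, -0.0], [0.0, 0.0, -1.0]]
ft_force: [0.0, -0.7, 0.6]
opening: 0.06
grip_force: 0.0
343.9282587248065 257.17872874674634 188.1417777482081
blue [ 78 274  16  14 172] [ 85.5 280.3] -0.5916530527169497 -0.03665080747444155
246
61 57 [ 46.  250.  -12.5 -21.2  61. ] [121.  301.   21.1  20.7  62.1]
65 22 [ 72.  284.   -0.8  -2.6  65.4] [ 82.  291.    3.4   2.   68.9]
69 42 [ 68.  285.   -0.6  -3.7  69. ] [ 81.  294.    4.5   2.3  72.8]
73 45 [ 66.  287.    1.2  -4.5  73.2] [ 79.  294.    5.5   1.   77. ]
77 47 [ 59.  290.    3.8  -4.6  77.1] [ 75.  294.    6.7   3.2  80.9]
81 6 [ 60.  293.    6.2  -3.   81.3] [ 68.  294.    7.    1.2  82.6]
89 26 [ 36.  292.   12.8  -3.4  90.8] [ 55.  294.   14.9   6.4  93. ]
93 1 [ 47.  293.   15.1  -0.5  93.3] [ 47.  293.   15.1  -0.5  93.3]
proj [ 80.39543214 285.2468213 ]
proj [ 85.29328062 279.46054623]
```

```bash
python3 - <<'E'
from h import *
c=load('w8');o=np.array([567.4,141.5]);y=np.array([.0887,.996]);x=np.array([.996,-.0887])
z=[dep(c,u,v)[2]*1000 for u in range(82,96) for v in range(272,283)];print('plate z',np.median(z),np.std(z))
# fit cone: r=2+4*(h-64)/14, to points 65..78
Q=[]
for v in range(280,294):
    for u in range(50,90):
        X=dep(c,u,v)*1000;p=X[:2]-o
        if 65.5<X[2]<89 and np.hypot(p@x,p@y)<12: Q.append((p@x,p@y,X[2],u,v))
Q=np.array(Q)
from scipy.optimize import least_squares
for zm in (74,77,89):
    q=Q[Q[:,2]<zm]
    s=least_squares(lambda s:np.hypot(q[:,0]-s[0],q[:,1]-s[1])-np.minimum(2+4*(q[:,2]-64)/14,6),[0,0],loss='soft_l1');print(zm,len(q),s.x,np.sqrt(np.mean(s.fun**2)))
H=c['z_map'];g=c['frame'].astype(int)
for v in range(278,293,2): print(v,[f"{dep(c,u,v)[2]*1000:.0f}" for u in range(66,92,1)])
for v in range(278,293,2): print(v,[tuple(g[v,u]) [2]-g[v,u,0] for u in range(66,96)], g[v,66:92:2].sum(1))
E
```

```text
plate z 60.11421368604587 13.969499787174
74 72 [-0.0391845   0.45175597] 0.2585977936962378
77 103 [-0.05468564  0.40714142] 0.2739027686614766
89 139 [0.05137976 0.43694712] 0.3339670201291628
278 ['60', '61', '60', '60', '60', '60', '59', '60', '60', '60', '60', '60', '61', '60', '60', '60', '60', '60', '60', '59', '60', '61', '61', '60', '60', '60']
280 ['59', '59', '60', '60', '60', '60', '60', '61', '60', '61', '60', '60', '60', '60', '60', '61', '60', '60', '60', '59', '61', '60', '61', '60', '61', '61']
282 ['59', '60', '60', '60', '59', '61', '60', '59', '60', '60', '60', '61', '61', '61', '60', '61', '59', '60', '61', '61', '60', '61', '60', '61', '60', '61']
284 ['60', '58', '60', '60', '60', '60', '60', '61', '59', '60', '68', '67', '67', '66', '67', '61', '60', '61', '60', '60', '60', '61', '61', '59', '61', '60']
286 ['59', '59', '61', '60', '59', '60', '69', '70', '70', '70', '69', '70', '69', '69', '68', '66', '67', '61', '60', '60', '61', '60', '61', '61', '61', '60']
288 ['59', '61', '72', '73', '73', '75', '73', '73', '73', '73', '72', '71', '71', '70', '69', '68',
[... 3588 characters left out ...]
6), np.int64(-16), np.int64(-16), np.int64(-18), np.int64(-16), np.int64(-16), np.int64(-16), np.int64(-16), np.int64(-16), np.int64(-17), np.int64(-17)] [220 216 211 215 214 212 207 201 319 363 368 363 359]
292 [np.int64(-1), np.int64(-3), np.int64(-2), np.int64(-2), np.int64(-2), np.int64(-2), np.int64(-3), np.int64(-2), np.int64(-2), np.int64(-2), np.int64(-3), np.int64(-2), np.int64(-3), np.int64(-2), np.int64(-2), np.int64(-9), np.int64(-16), np.int64(-14), np.int64(-16), np.int64(-15), np.int64(-15), np.int64(-14), np.int64(-16), np.int64(-15), np.int64(-15), np.int64(-15), np.int64(-16), np.int64(-15), np.int64(-16), np.int64(-15)] [214 212 215 218 209 208 210 207 349 361 359 359 357]
```

```bash
cat > chk2.py <<'E'
from h import *
import sys
from scipy.optimize import least_squares
c=load(sys.argv[1]);o=np.array([567.4,141.5]);y=np.array([.0887,.996]);x=np.array([.996,-.0887])
g=c['frame'].astype(int);B=(g[...,2]-g[...,0])
m=np.zeros(B.shape,bool);m[255:300,50:130]=B[255:300,50:130]>25
v,u=np.nonzero(m);C=np.array([u.mean(),v.mean()])
zp=np.median([dep(c,a,b)[2]*1000 for a in range(int(C[0]),int(C[0])+8) for b in range(int(C[1])-6,int(C[1])+2)]);off=zp-58
E=[]
for a,b in zip(u,v): # boundary pixels in metric plane, then circle r=5 excluding those adjacent to punch
    p=atz(c,a,b,zp/1000)[:2]*1000-o;E.append((p@x,p@y))
E=np.array(E);h=cv2.convexHull(E.astype(np.float32))[:,0]
(cc,rr)=cv2.minEnclosingCircle(E.astype(np.float32))
Q=[]
for b in range(270,310):
    for a in range(40,110):
        X=dep(c,a,b)*1000;p=X[:2]-o;z=X[2]-off
        if 65.5<z<84 and np.hypot(p@x,p@y)<10: Q.append((p@x,p@y,z))
q=np.array(Q);s=least_squares(lambda s:np.hypot(q[:,0]-s[0],q[:,1]-s[1])-np.minimum(2+4*(q[:,2]-64)/14,6),[0,0],loss='soft_l1')
print('off',off,'dot centroid',E.mean(0),'circle',cc,rr,'n',len(E),'punch',s.x,len(q),np.sqrt(np.mean(s.fun**2)),'dot-punch',np.array(cc)-s.x)
E
python3 chk2.py w8
```

```text
off 2.243239717195671 dot centroid [ 0.87229607 -1.24418874] circle (0.7786403298377991, -1.1677007675170898) 4.9327616691589355 n 183 punch [ 0.47417849 -0.04679926] 147 0.2901095885134144 dot-punch [ 0.30446184 -1.12090151]
```

```bash
python3 -m jog '[[0.5,[0,0,-2.5],0],[0.5,[0,0,-2.5],0],[0.5,[0,2.5,-2.5],0],[0.5,[0,5.3,-2.5],0],[4,[-1,5.3,-2.5],-10],[4,[-2,5.3,-2.5],-20],[4,[-3.5,5.3,-2.5],-30],[4,[-3.5,5.3,-2.5],-40],[4,[-3.5,5.3,-2.5],-50],[4,[-3.5,5.3,-2.5],-60],[4,[-3.5,5.3,-2.5],-70],[4,[-3.5,5.3,-2.5],-80],[4,[-3.5,5.3,-2.5],-90],[4,[-3.5,5.3,-2.5],-90],[4,[-3.5,5.3,-2.5],-90]]'
python3 -m jog '[[4,[0,0,3],0],[4,[0,0,4.9],0],[4,[0,0,4.9],0],[4,[0,0,4.9],0],[0.5,[0,0,4.9],0],[0.5,[0,0,4.9],0],[0.5,[0,0,4.9],0],[0.5,[0,0,4.9],0],[0.5,[0,0,4.9],0],[0.5,[0,0,4.9],0],[0.5,[0,0,4.9],0]]'
```

```text
time_s: 25.18
ee_pos: [0.5536, -0.0127, 0.1146]
eef_rot: [[0.092, 0.996, -0.0], [0.996, -0.092, -0.0], [-0.0, -0.0, -1.0]]
ft_force: [-0.2, 0.7, 0.2]
opening: 0.473
grip_force: 0.0
time_s: 26.55
ee_pos: [0.5544, -0.0127, 0.0668]
eef_rot: [[0.089, 0.996, 0.002], [0.996, -0.089, -0.0], [-0.0, 0.002, -1.0]]
ft_force: [-0.7, -0.0, 5.3]
opening: 0.122
grip_force: 61.4
```

```bash
python3 -m jog '[[0.5,[0.06,-0.02,0],0],[0.5,[0.12,-0.03,0],0],[0.5,[0.12,-0.03,0],0],[0.5,[0.12,-0.03,0],0],[0.5,[0.12,-0.03,0],0]]'; python3 -m jog '[[1.5,[0,0,-0.05],0],[2.5,[0,0,-0.05],0],[4,[0,0,-0.05],0],[4,[0,0,-0.05],0],[4,[0,0,-0.05],0],[4,[0,0,-3],0],[4,[0,0,-5],0],[4,[0,0,-5],0],[4,[0,0,-5],0]]'
```

```text
time_s: 27.18
ee_pos: [0.5544, -0.0124, 0.0669]
eef_rot: [[0.089, 0.996, 0.002], [0.996, -0.089, -0.002], [-0.002, 0.003, -1.0]]
ft_force: [0.3, -3.7, 5.4]
opening: 0.126
grip_force: 61.4
time_s: 28.3
ee_pos: [0.5529, -0.0113, 0.115]
eef_rot: [[0.089, 0.996, -0.001], [0.996, -0.089, -0.0], [-0.0, -0.001, -1.0]]
ft_force: [-0.2, -0.5, 0.0]
opening: 0.466
grip_force: 0.0
```

```bash
python3 -m jog '[[0.5,[0,1,0],10],[0.5,[0,2,0],20],[0.5,[0,3.5,0],30],[0.5,[0,3.5,0],40],[0.5,[0,3.5,0],50],[0.5,[0,3.5,0],60],[0.5,[0,3.5,0],70],[0.5,[0,3.5,0],80],[0.5,[0,3.5,0],90],[0.5,[0,3.5,0],90],[0.5,[2.5,3.5,0],90],[0.5,[5.2,3.5,0],90],[0.5,[5.2,3.5,0],90],[0.5,[5.2,3.5,2.5],90],[0.5,[5.2,3.5,2.5],90],[0.5,[5.2,3.5,2.5],90]]'; python3 chk.py w9|grep blue; python3 chk2.py w9
```

```text
time_s: 30.3
ee_pos: [0.5932, 0.0368, 0.0911]
eef_rot: [[0.996, -0.089, 0.0], [-0.089, -0.996, -0.0], [0.0, 0.0, -1.0]]
ft_force: [-0.1, 0.4, 0.7]
opening: 0.06
grip_force: 0.0
blue [ 78 272  16  15 173] [ 85.9 278.8] -0.486736275454029 0.34336231864636996
off 2.2970053409021034 dot centroid [ 0.92414468 -1.06914808] circle (0.7724920511245728, -0.8173834681510925) 5.041481971740723 n 181 punch [ 0.49960558 -0.1805487 ] 135 0.32095757190078783 dot-punch [ 0.27288647 -0.63683477]
```

The dot is now within about 0.7 mm of the punch axis. I'll back the arm off, check the pin and hand in.

```bash
python3 -m jog '[[0.5,[0,0,-3],0],[0.5,[0,2,-5],0],[0.5,[0,7,-9],0],[0.5,[0,12,-12],0],[0.5,[0,18,-12],0],[0.5,[0,18,-12],0],[0.5,[0,18,-12],0],[0.5,[0,18,-12],0],[0.5,[0,18,-12],0]]'
python3 - <<'E'
from h import *
c=snap('top','tz'); o=np.array([567.4,141.5]);y=np.array([.0887,.996]);x=np.array([.996,-.0887])
f=cv2.cvtColor(c['frame'],cv2.COLOR_RGB2HSV).astype(int);q=[]
for v in range(140,200):
  for u in range(230,275):
    X=dep(c,u,v)
    if .078<X[2]<.098 and 5<f[v,u,0]<20: q.append([*X*1000])
q=np.array(q);p=q.mean(0);print('knob',len(q),p,(p[:2]-o)@x,(p[:2]-o)@y); print(r.observe()['time_s']); print(r.sign_off())
E
```

```text
time_s: 31.48
ee_pos: [0.5771, -0.1408, 0.2107]
eef_rot: [[0.996, -0.087, -0.0], [-0.087, -0.996, 0.0], [-0.0, -0.0, -1.0]]
ft_force: [0.5, -0.5, -0.4]
opening: 0.058
grip_force: 0.0
knob 60 [586.77937567  -8.92382584  86.61629477] 32.64445152008543 -148.10317991370374
31.525
the job is handed in; nothing more can be done
None
```

The job is handed in at 31.5 s: the pin was seen hanging upright in the notch after release and again during the slide, and the panel's blue dot measured about 0.7 mm from the punch axis. My last scripted check of the pin just before hand-in gave no usable reading: it averaged points about 60 mm inboard of the notch, probably including yellow keys on the panel.

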